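# Open a specimen carrier's double-catch gate and hold it wide

## Robot

A 6-joint arm with a two-finger parallel gripper is mounted at the origin on the work surface. World frame = base frame: x ahead of the robot, y to its left, z up, the work surface at z = 0. Lengths are in mm, angles in rad, forces in N, time in s.
With the tool pointing down it reaches from about 275 to 825 mm from the base axis. Payload 4.9 kg.
Tool frame: the origin (TCP) lies at the very end of the fingers, on their centre line; the grasp point (between the pads) lies 19 mm behind it; z points along the fingers, y is the direction in which the jaws open and shut (so a half turn about z gives the same grasp; the last joint's range is limited). The gripper opens to 85 mm and grips with 20 to 120 N. Pads are 22 mm wide; open, the fingers measure 114 mm over their backs; the gripper's body (76 mm by 85 mm) begins 54 mm behind the grasp point. The pads swing forward as they close: fully open they stand 13 mm farther back than shut.
Start: joints at [0.973, 0.326, -0.193, 1.052, 0, 1.437], TCP at [246.04, 491.918, 231.281] pointing down, gripper open.
Joint ranges: [-2.65, 2.65], [-0.97, 1.79], [-1.3, 1.35], [-1.93, 2.1], [-1.47, 1.37], [-3.14, 3.14]. Speed limits (rad/s): [2.57, 2.57, 3.14, 3.14, 3.14, 3.14].

## Interface

Orientations are given as [roll, pitch, yaw] about the fixed x, y, z axes, in that order (R = Rz(yaw) Ry(pitch) Rx(roll)).
In Python, from bench import bot, solve_ik, imaging gives the robot as it stands. Calls block until the motion is done:
- bot.move_ptp(position, orientation): joint-space move of the TCP to a pose.
- bot.movel(position, rot=None, max_speed=150, threshold=None): straight line of the TCP; rot=None keeps the orientation; max_speed is the mean speed in mm/s. With threshold (N) it stops when the force on the tool has changed by that much, and returns True; else False.
- bot.move_j(angles): joint-space move.
- bot.grip(opening, effort=None): opening from 0.0 (shut) to 1.0 (fully open); effort is the grip in N (None keeps the last); returns when the fingers have stopped.
- bot.dwell(seconds).
- solve_ik(position, orientation): joint angles nearest the present ones, or None.
- bot.get_state(): the state.
- imaging.capture(name): name is "scene" or "side" or "wrist"; returns the picture (480x640x3 uint8, blue, green, red); there is no depth.
- imaging.camera_model(name): a dict with "K" (3x3 intrinsics, pixels), "position" and "rotation" of the camera in the world. Camera axes: x right, y up, looking along -z (the intrinsics and any distortion apply to the point x, -y, -z); pixel columns grow to the right and rows downward; lengths in mm; the calibration is good to about 2 mm. A picture is of the moment at which its call begins: read the wrist's pose just before it. camera_model takes no time and is no camera call; for the wrist camera it gives the pose at the moment of the call.
A pose or a line that the arm cannot do raises bot.IKError and nothing moves.
- bot.sign_off(): hands the job in, once; it reports no verdict.
The state is a dict: "t": time; "qpos": joint angles; "joint_velocities": joint speeds; "effort": joint torques, N m; "tcp_pos": TCP position; "orientation": TCP orientation; "contact_force": force on the tool from outside, world axes, zero at the start; "wrist_torque": the same for the moment, N m; "opening": opening from 0.0 (shut) to 1.0 (fully open).
Only numpy, scipy, OpenCV 4.12 (cv2) and the standard library are available. Lean on these libraries where they do the work, as an engineer would, in place of code of your own. Each camera call takes 0.05 s, during which the arm holds its last target.

## Task

A colleague wants to take the samples out of the specimen carrier, so open its gate for them: pinch the yellow catch on the carrier's roof until the gate springs ajar, then pinch the green catch on top of the gate itself and with it pinched swing the gate out past its click-stop until it stands about square to the carrier's front. The gate springs back by itself, so finish while still holding it wide open in the gripper, and leave the samples inside and everything else on the bench where they are.

Things in the scene. Friction and masses are not known exactly. Their poses are not given: they have to be found in the camera images.
- carrier: Fixed pale box 250 x 336 x 190 mm (depth, width, height), clear roof. Origin: centre of underside; own -x points out of the front, where the gate is, z up. Shut gate's plane at own x = -131 mm, hinge axis at own y = -120 mm, free end at +y. Keeper arms beside the gate catch (to 58 mm in front of that plane) and the catches' metalwork reach 204 mm above the bench: keep fingertips above.
- gate_swing (a joint): Gate's turn, rad: 0 shut, grows as it swings out (anticlockwise from above), stop 1.65. Latched: 0.01. Roof catch freed: springs to 0.13, held by the gate catch's keeper. Gate catch freed too: hinge spring rests at 0.20, pulls back 0.4 Nm per rad beyond. Click-stop: a bump from 0.45 to 0.8 rad needing 0.2 Nm more, nothing beyond 1.15. Let go, it swings back to 0.2.
- gate: The gate with all it carries: clear panel in a blue frame, 235 mm from the hinge axis to its free end, 8 mm thick, top edge 186 mm above the bench, its catch standing out in front of the top rail. Origin: on the hinge axis at bench height; own +y runs along the gate to its free end, own -x out of its front.
- hinge (a point): Point on the gate's upright hinge axis, 218 mm above the bench.
- top_center (a point): Centre of the roof catch, midway between its two yellow upright finger plates at half their height, 218 mm above the bench; on the roof's front rail, 105 mm along the gate from the hinge axis, 31 mm behind the shut gate's plane. Pinch the plates together along the shut gate's direction; both must go in 7 mm or more to free the gate. Once ajar it stays ajar when they are let go.
- grip_center (a point): Centre of the gate catch, midway between its two green finger plates at half their height, 218 mm above the bench; it rides on the gate, 200 mm along it from the hinge axis and 26 mm in front of its plane. Pinch along the gate's own length; both plates must go in 8 mm or more to pass the keeper at 0.13 rad; beyond that they need not stay in.
- top_jaw_hinge_side: Roof catch's yellow plate nearer the hinge; origin at its centre. All four plates: 24 mm across the gate, 8 mm along it, 40 mm tall (198 to 238 mm above the bench). A catch's outer faces are 56 mm apart; each plate slides in 12 mm to a stop against a spring, 2.4 N rising to 6 N, and springs back. 25 mm or more free outside for a finger.
- top_jaw_free_side: Roof catch's other yellow plate; origin at its centre.
- grip_jaw_hinge_side: Gate catch's green plate nearer the hinge; origin at its centre.
- grip_jaw_free_side: Gate catch's green plate nearer the gate's free end; origin at its centre.
- tube_rack: White rack of capped tubes, 70 x 160 x 84 mm, standing loose inside the carrier (bystander). Origin: centre of its underside.
- sample_jar: Jar with orange lid, 52 mm diameter, 70 mm high, standing loose inside the carrier (bystander). Origin: centre of its underside.
- glove_box: Green glove box, 125 x 240 x 70 mm, loose on the bench to the robot's right (bystander). Origin: centre of its underside.
- tip_box: Blue pipette-tip box with clear lid, 120 x 85 x 85 mm, loose on the bench (bystander). Origin: centre of its underside.
- wash_bottle: White wash bottle with red cap, 70 mm diameter, 210 mm high over its spout, loose on the bench (bystander). Origin: centre of its underside.
- tag_box: Purple box of tags, 60 x 85 x 65 mm, loose on the bench (bystander). Origin: centre of its underside.
- evidence_box: Cardboard box with red seal, 140 x 100 x 50 mm, loose on the bench near the robot's right (bystander). Origin: centre of its underside.

How it is judged (in metres and radians):
On the way, in this order (a step that is already met when the one before it is completed fails the run):
1. the roof catch is pinched between the fingers and the gate has sprung ajar (contact force between the fingers and top_jaw_hinge_side above 1 N and contact force between the fingers and top_jaw_free_side above 1 N and value of joint gate_swing between 0.07 and 0.3 rad), for 0.05 s.
2. the gate catch is pinched between the fingers and the gate has swung clear of its keeper (contact force between the fingers and grip_jaw_hinge_side above 1 N and contact force between the fingers and grip_jaw_free_side above 1 N and value of joint gate_swing above 0.3 rad), for 0.05 s.
3. the gate is past its click-stop, in the robot's hand (contact force between the fingers and gate above 0.5 N and value of joint gate_swing above 1 rad), for 0.1 s.
At the end, for the whole second after the job is handed in: The gate stands at least 1.25 rad (72 degrees) open, at rest, held there by the fingers (contact force on the gate or its catch above 1 N); the rack and jar inside the carrier and the things on the bench are upright and within 30 mm of where they stood (value of joint gate_swing above 1.25 rad and velocity of joint gate_swing between -0.15 and 0.15 rad/s and contact force between the fingers and gate above 1 N and distance of each of glove_box, tip_box, wash_bottle, tag_box, evidence_box, tube_rack, sample_jar from where it was at the start of the episode below 0.03 m and angle between each of glove_box, tip_box, wash_bottle, tag_box, evidence_box, tube_rack, sample_jar's own z axis and vertical below 0.3 rad); the arm keeps its last pose, push and grip.
It fails at once if a bystander is knocked over or pushed more than 30 mm (not (distance of each of glove_box, tip_box, wash_bottle, tag_box, evidence_box, tube_rack, sample_jar from where it was at the start of the episode below 0.03 m and angle between each of glove_box, tip_box, wash_bottle, tag_box, evidence_box, tube_rack, sample_jar's own z axis and vertical below 0.3 rad)).
It also fails if it takes over 50 s, if anything falls off the work surface, if the arm or the gripper's body presses on something with over 40 N, if the wrist force passes 120 N, or if a joint passes its speed limit or range.

## Working session

There is one attempt and no reset: what is moved stays moved. The work goes in short steps, each a Python script; the robot and the scene stay as the last script left them, time stands still between calls to the robot, and variables do not carry over. Pictures are saved under pics/ and viewed, and the job is handed in when it is done.

```bash
ls; mkdir -p pics; python3 - <<'E'
from bench import bot,imaging
import cv2
print(bot.get_state())
for n in ("scene","side","wrist"):
    m=imaging.camera_model(n);print(n,m)
    cv2.imwrite(f"pics/{n}0.png",imaging.capture(n))
E
```

```text
pics
{'t': 0.0, 'qpos': array([ 9.72796074e-01,  3.26980073e-01, -1.93609352e-01,  1.05198736e+00,
        5.15306168e-06,  1.43661828e+00]), 'joint_velocities': array([ 6.73879608e-04,  1.46150090e-03, -1.01757641e-03,  9.19987731e-04,
        4.79979459e-05,  1.47506886e-04]), 'effort': array([ 8.13744082e-04, -4.43402767e+01,  2.62436289e+01,  1.54952472e-02,
       -4.31327089e-05, -1.55249484e-05]), 'tcp_pos': array([245.69411368, 491.40881846, 230.47246012]), 'orientation': array([-3.13982889e+00, -2.43288871e-04,  2.67777023e+00]), 'contact_force': array([ 0.04912451, -0.3969534 ,  0.55343869]), 'wrist_torque': array([ 0.00905312, -0.02564644,  0.02249375]), 'opening': 1.0007383741505655}
scene {'K': array([[616.25683318,   0.        , 317.89905583],
       [  0.        , 616.25683318, 237.60692845],
       [  0.        ,   0.        ,   1.        ]]), 'position': array([ 887.33880719,  206.47897297, 1476.21458038]), 'rotation': array([0.33432323, 0.00451874, 2.22268808])}
side {'K': array([[436.29051909,   0.        , 315.53646166],
       [  0.        , 436.29051909, 242.70827009],
       [  0.        ,   0.        ,   1.        ]]), 'position': array([ 635.3481946 , -445.92109716, 1261.66347561]), 'rotation': array([0.34430316, 0.00805593, 0.23212394])}
wrist {'K': array([[355.44787089,   0.        , 311.63522815],
       [  0.        , 355.44787089, 237.89212787],
       [  0.        ,   0.        ,   1.        ]]), 'position': array([170.05337201, 529.37364009, 373.1635211 ]), 'rotation': array([-0.33424189,  0.00197148,  1.1074531 ])}
```

View pics/scene0.png

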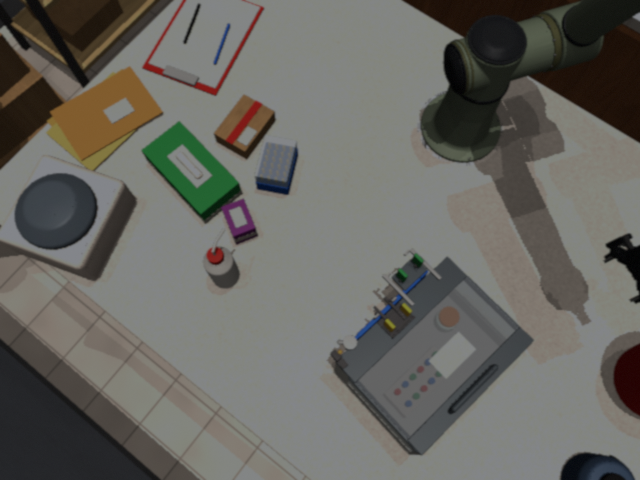

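View pics/side0.png

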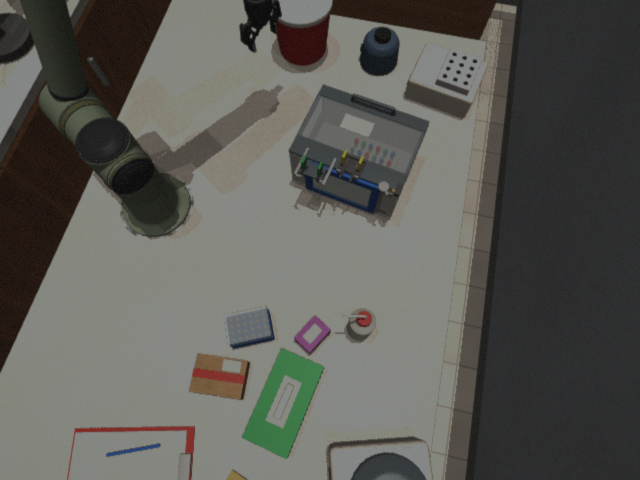

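View pics/wrist0.png

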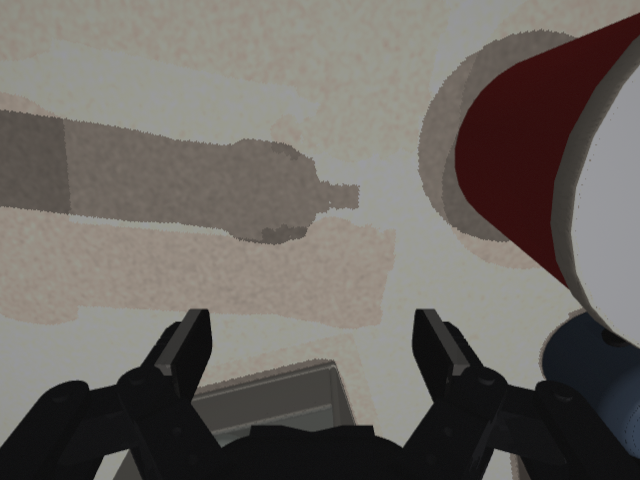

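```bash
cat > h.py <<'E'
import numpy as np, cv2
from scipy.spatial.transform import Rotation as R
from bench import bot,imaging,solve_ik
def ray(n,uv,m=None):
    m=m or imaging.camera_model(n);K=m["K"]
    r=R.from_euler('xyz',m["rotation"]).as_matrix()
    d=r@np.array([(uv[0]-K[0,2])/K[0,0],-(uv[1]-K[1,2])/K[1,1],-1.])
    return np.array(m["position"]),d
def onz(n,uv,z,m=None):
    o,d=ray(n,uv,m);return o+d*(z-o[2])/d[2]
def proj(n,p,m=None):
    m=m or imaging.camera_model(n);K=m["K"]
    r=R.from_euler('xyz',m["rotation"]).as_matrix()
    c=r.T@(np.array(p)-m["position"])
    return np.array([K[0,2]+K[0,0]*c[0]/-c[2],K[1,2]-K[1,1]*c[1]/-c[2]])
E
python3 - <<'E'
from h import *
boxes=dict(scene=(320,235,150,130),side=(280,80,150,140))
for n,(x,y,w,h) in boxes.items():
    im=cv2.imread(f"pics/{n}0.png")
    cv2.imwrite(f"pics/{n}0z.png",cv2.resize(im[y:y+h,x:x+w],None,fx=4.2,fy=4.2,interpolation=cv2.INTER_CUBIC)*1)
    hsv=cv2.cvtColor(im,cv2.COLOR_BGR2HSV)
    for c,lo,hi in (("green",(45,110,40),(80,255,255)),("yellow",(20,110,60),(35,255,255)),("blue",(105,130,40),(125,255,255))):
        m=cv2.inRange(hsv,lo,hi);k=np.zeros_like(m);k[y:y+h,x:x+w]=m[y:y+h,x:x+w]
        N,_,s,ce=cv2.connectedComponentsWithStats(k)
        for i in range(1,N):
            if s[i][4]>6: print(n,c,s[i],ce[i].round(1),onz(n,ce[i],218).round(0))
E
```

```text
scene green [414 254   9  10  37] [418.2 258.2] [451. 136. 218.]
scene green [399 269   8  10  43] [402.6 273.1] [498. 128. 218.]
scene yellow [401 303  11  11  59] [406.2 308.1] [556. 177. 218.]
scene yellow [385 319  11  11  66] [389.7 324. ] [604. 169. 218.]
scene yellow [338 351   4   3   9] [339.4 351.7] [712. 120. 218.]
scene blue [403 271  24  23  95] [414.8 283. ] [500. 161. 218.]
scene blue [393 295   9  10  41] [397.1 299.5] [552. 151. 218.]
scene blue [382 305  10   9  46] [386.3 309. ] [582. 145. 218.]
scene blue [356 316  25  23 132] [367.6 326.9] [636. 136. 218.]
side green [302 156   4  11  26] [303.3 160.3] [454. 141. 218.]
side green [318 162   5  13  37] [319.7 166.6] [502. 132. 218.]
side yellow [342 150   5  14  47] [343.9 156.4] [559. 178. 218.]
side yellow [358 157   6  13  47] [360.1 162.5] [606. 169. 218.]
side blue [313 162   6   2   7] [315.4 162.6] [488. 142. 218.]
side blue [323 165   6   6  12] [325.9 167.1] [518. 135. 218.]
side blue [331 169   8   8  35] [334.2 172.8] [544. 123. 218.]
side blue [342 173   9   8  48] [345.7 176.3] [576. 119. 218.]
side blue [306 177  73  36 508] [353.4 192.9] [606.  76. 218.]
```

View pics/scene0z.png

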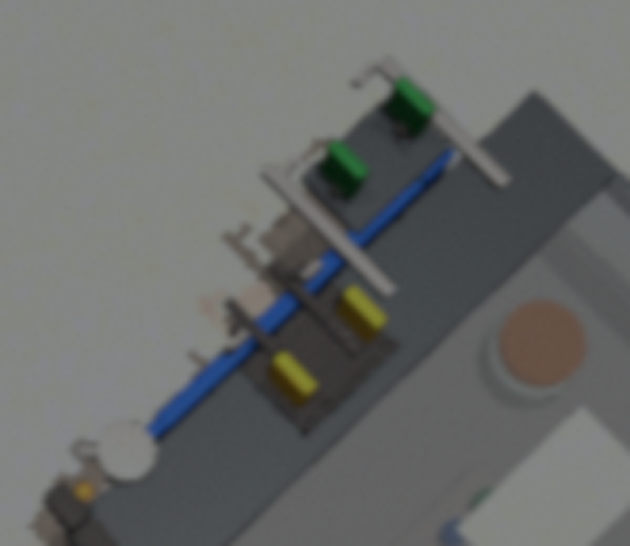

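View pics/side0z.png

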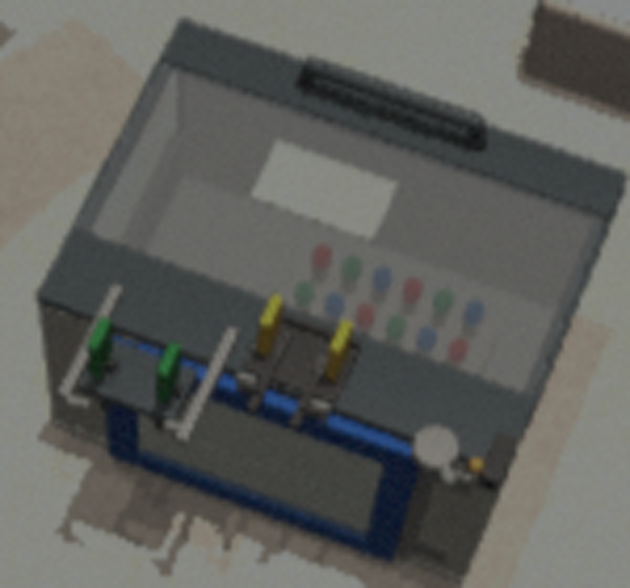

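```bash
python3 - <<'E'
from h import *
for n,uv in (("scene",(217,256)),("side",(362,320))): print(n,onz(n,uv,180).round())
for nm,uv in (("tag",(240,222)),("tip",(276,165)),("carrier corner",(450,258)),("cornerL",(333,356)),("cornerB",(416,452))): print(nm,onz("scene",uv,70 if nm[0]=='t' else 190).round())
m=imaging.camera_model("wrist"); o,d=ray("wrist",(312,238),m)
t=bot.get_state(); Rt=R.from_euler('xyz',t["orientation"]).as_matrix()
print("cam in tool",Rt.T@(o-t["tcp_pos"]),"dir",Rt.T@d, "tcp px",proj("wrist",t["tcp_pos"],m))
th=1.40; u=np.array([-np.sin(th),np.cos(th)]);f=-np.array([np.cos(th),np.sin(th)])
top=np.array([582.5,172]);H=top-105*u+31*f;print("hinge",H)
print(solve_ik([*top,300],[np.pi,0,th]))
for a in (.13,.5,1,1.5):
    ua=np.array([-np.sin(th+a),np.cos(th+a)]);fa=-np.array([np.cos(th+a),np.sin(th+a)])
    g=H+200*ua+26*fa;print(a,g,solve_ik([*g,208],[np.pi,0,th+a]))
E
```

```text
scene [ 702. -222.  180.]
side [ 696. -242.  180.]
tag [ 586. -271.   70.]
tip [ 413. -296.   70.]
carrier corner [399. 189. 190.]
cornerL [723. 113. 190.]
cornerB [774. 356. 190.]
cam in tool [  84.69052391   -0.16986095 -142.55515415] dir [-3.28548085e-01  7.81314928e-04  9.44487528e-01] tcp px [312.04878652 310.53727301]
hinge [680.70324022 123.60450837]
[0.16564189 0.40438522 0.0975149  1.26392601 0.         1.90723455]
0.13 [479.80924087 105.78314404] [ 0.06663489  0.23647737 -0.37901315  0.95530581  0.          1.67822754]
0.5 [499.84875142  34.34279271] [-0.07883318  0.25407059 -0.35541861  0.96130713  0.          1.16275947]
1 [564.78284071 -41.43627744] [-0.20357048  0.37224884 -0.18676949  1.011778    0.          0.53802217]
1.5 [658.09828667 -76.80760722] [-0.22749893  0.5523883   0.10132713  1.11973516  0.          0.01409372]
```

```bash
python3 - <<'E'
from h import *
bot.movel([246,492,330],max_speed=200)
bot.move_ptp([560,155,320],[np.pi,0,1.40])
m=imaging.camera_model("wrist");im=imaging.capture("wrist")
cv2.imwrite("pics/w1.png",im)
import pickle;pickle.dump(m,open("m1.pkl","wb"))
hsv=cv2.cvtColor(im,cv2.COLOR_BGR2HSV)
for c,lo,hi in (("green",(45,110,40),(80,255,255)),("yellow",(20,110,60),(35,255,255))):
    k=cv2.inRange(hsv,lo,hi)
    N,_,s,ce=cv2.connectedComponentsWithStats(k)
    for i in range(1,N):
        if s[i][4]>30: print(c,s[i],ce[i].round(1))
print(bot.get_state()["t"],bot.get_state()["tcp_pos"],m["position"])
E
```

```text
green [168 263  29  49 913] [182.  286.7]
green [236 263  19  49 679] [245.2 286.7]
yellow [301 191  13  46 533] [306.8 213.7]
yellow [365 191  22  46 774] [375.4 213.7]
yellow [505 244  10   5  40] [509.3 245.8]
2.525 [559.54125601 156.14699539 320.04881685] [573.81423746 239.26441907 462.58679348]
```

View pics/w1.png

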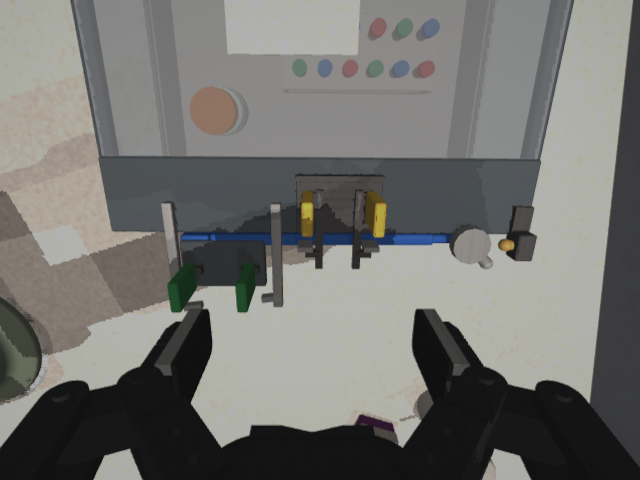

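```bash
python3 - <<'E'
import cv2,numpy as np
im=cv2.imread("pics/w1.png")
c=im[180:320,160:400];c=np.clip(c.astype(float)*1.6,0,255).astype('uint8')
cv2.imwrite("pics/w1z.png",cv2.resize(c,None,fx=3.3,fy=3.3,interpolation=cv2.INTER_NEAREST))
hsv=cv2.cvtColor(im,cv2.COLOR_BGR2HSV)
for r in (195,215,230): print(r,[(x,*hsv[r,x]) for x in list(range(298,318))+list(range(362,390))])
E
```

```text
195 [(298, np.uint8(6), np.uint8(16), np.uint8(82)), (299, np.uint8(5), np.uint8(18), np.uint8(83)), (300, np.uint8(5), np.uint8(18), np.uint8(83)), (301, np.uint8(10), np.uint8(14), np.uint8(55)), (302, np.uint8(21), np.uint8(138), np.uint8(70)), (303, np.uint8(22), np.uint8(169), np.uint8(86)), (304, np.uint8(22), np.uint8(173), np.uint8(90)), (305, np.uint8(22), np.uint8(173), np.uint8(90)), (306, np.uint8(21), np.uint8(174), np.uint8(91)), (307, np.uint8(21), np.uint8(174), np.uint8(91)), (308, np.uint8(22), np.uint8(171), np.uint8(91)), (309, np.uint8(21), np.uint8(174), np.uint8(91)), (310, np.uint8(21), np.uint8(173), np.uint8(90)), (311, np.uint8(21), np.uint8(171), np.uint8(88)), (312, np.uint8(22), np.uint8(171), np.uint8(85)), (313, np.uint8(18), np.uint8(68), np.uint8(75)), (314, np.uint8(12), np.uint8(17), np.uint8(75)), (315, np.uint8(0), np.uint8(14), np.uint8(74)), (316, np.uint8(6), np.uint8(17), np.uint8(74)), (317, np.uint8(8), np.uint8(13), np.uint8(79)), (362, np.uint8(8), np.uint8(14), np.uint8(74)), (363, np.uint8(6), np.uint8(17), np.uint8(74)), (364, np.uint8
[... 5388 characters left out ...]
np.uint8(26), np.uint8(163), np.uint8(178)), (377, np.uint8(26), np.uint8(163), np.uint8(178)), (378, np.uint8(26), np.uint8(164), np.uint8(179)), (379, np.uint8(25), np.uint8(165), np.uint8(178)), (380, np.uint8(25), np.uint8(166), np.uint8(178)), (381, np.uint8(25), np.uint8(168), np.uint8(178)), (382, np.uint8(24), np.uint8(169), np.uint8(178)), (383, np.uint8(22), np.uint8(173), np.uint8(175)), (384, np.uint8(21), np.uint8(167), np.uint8(128)), (385, np.uint8(21), np.uint8(53), np.uint8(62)), (386, np.uint8(98), np.uint8(21), np.uint8(49)), (387, np.uint8(102), np.uint8(26), np.uint8(50)), (388, np.uint8(102), np.uint8(26), np.uint8(50)), (389, np.uint8(102), np.uint8(26), np.uint8(50))]
```

View pics/w1z.png

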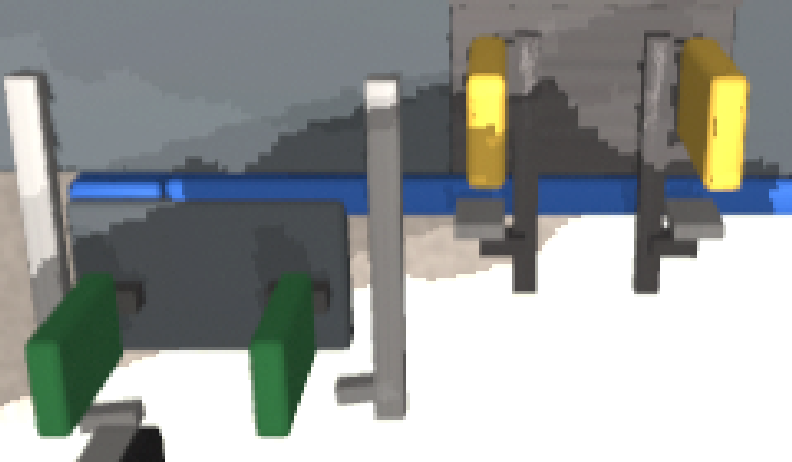

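```bash
python3 - <<'E'
from h import *
import pickle;m=pickle.load(open("m1.pkl","rb"))
P=lambda u,v:onz("wrist",(u,v),238,m)[:2]
yl,yr=P(307.3,219.3),P(380.2,219.3); gl,gr=P(174.7,297.5),P(242,297.5)
print(yl,yr,np.linalg.norm(yl-yr)); print(gl,gr,np.linalg.norm(gl-gr))
top=(yl+yr)/2;g=(gl+gr)/2
for a,b in((yl,yr),(gl,gr)):
    d=a-b;print("theta",np.arctan2(d[1],d[0])-np.pi/2)
v=g-top;th=np.arctan2(v[1],v[0])-np.arctan2(95,-57)
print("theta",th%(2*np.pi),np.linalg.norm(v),top,g)
E
```

```text
[560.0229219 175.5667641] [607.23418172 167.53195304] 47.89009545858085
[457.24059963 134.46966924] [504.37369886 126.451275  ] 47.810288527785474
theta 1.4022230199885772
theta 1.4022872454137567
theta 1.4105505222260426 110.72731105958844 [583.62855181 171.54935857] [480.80714925 130.46047212]
```

```bash
python3 - <<'E'
from h import *
r=[np.pi,0,1.403]
bot.movel([583.6,171.5,320],r)
print(bot.movel([583.6,171.5,208],r,max_speed=100,threshold=12))
s=bot.get_state();print(s["t"],s["tcp_pos"],s["contact_force"])
bot.grip(0.3,25);bot.dwell(.3)
s=bot.get_state();print(s["t"],s["tcp_pos"],s["contact_force"],s["opening"])
for n in("wrist","scene"):cv2.imwrite(f"pics/{n}2.png",imaging.capture(n))
E
python3 -c "
import cv2,numpy as np
a=cv2.imread('pics/scene2.png')[235:365,320:470]
cv2.imwrite('pics/scene2z.png',cv2.resize(a,None,fx=4,fy=4))"
```

```text
False
4.1333 [584.08815356 171.56070795 208.7711689 ] [-0.14273291  0.8093175   0.02238429]
4.9667 [583.36973875 171.81805832 209.5550268 ] [-3.58492434 -0.01483178  8.48357084] 0.3708281162140474
```

View pics/wrist2.png

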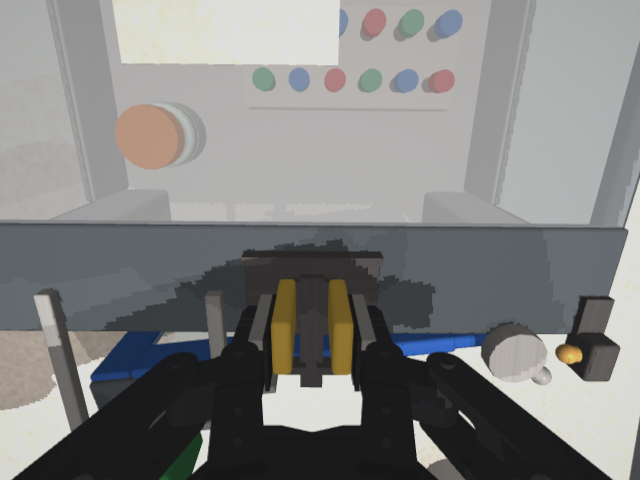

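View pics/scene2z.png

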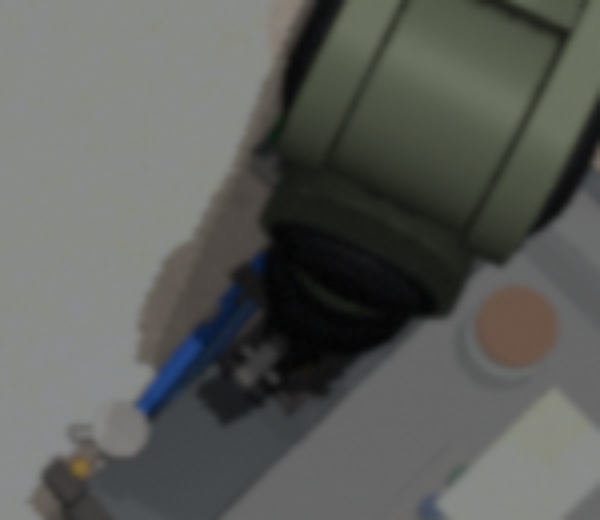

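The wrist view shows both yellow plates pinched evenly (285 and 341, 325). The blue top rail has swung out at its left end (100, 375), so the gate is ajar. Next I'll release and look at the green catch.

```bash
python3 - <<'E'
from h import *
import pickle
r=[np.pi,0,1.403]
bot.grip(1.0)
bot.movel([583.6,171.5,320],r,max_speed=180)
r=[np.pi,0,1.403+.13]
bot.movel([480,105,320],r,max_speed=180)
m=imaging.camera_model("wrist");im=imaging.capture("wrist")
pickle.dump(m,open("m3.pkl","wb"))
cv2.imwrite("pics/w3.png",im)
hsv=cv2.cvtColor(im,cv2.COLOR_BGR2HSV)
k=cv2.inRange(hsv,(45,110,40),(80,255,255))
N,_,s,ce=cv2.connectedComponentsWithStats(k)
for i in range(1,N):
    if s[i][4]>30: print(s[i],ce[i].round(1))
x,y,w,h=220,150,200,150
c=np.clip(im[y:y+h,x:x+w].astype(float)*1.5,0,255).astype('uint8')
cv2.imwrite("pics/w3z.png",cv2.resize(c,None,fx=4,fy=4,interpolation=cv2.INTER_NEAREST))
s=bot.get_state();print(s["t"],s["tcp_pos"],s["contact_force"],s["opening"])
E
```

```text
[270 216  16  46 535] [277.2 238.8]
[338 216  15  47 497] [345.6 239.6]
7.3 [480.7390081  105.3397246  319.68780372] [-0.31934818  0.16611295 -0.16022402] 0.9964912866981014
```

View pics/w3z.png

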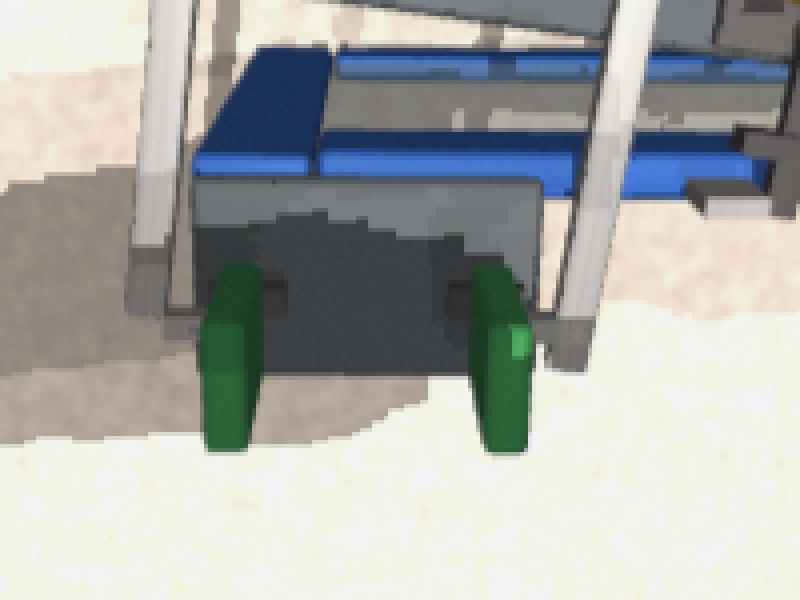

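View pics/w3.png

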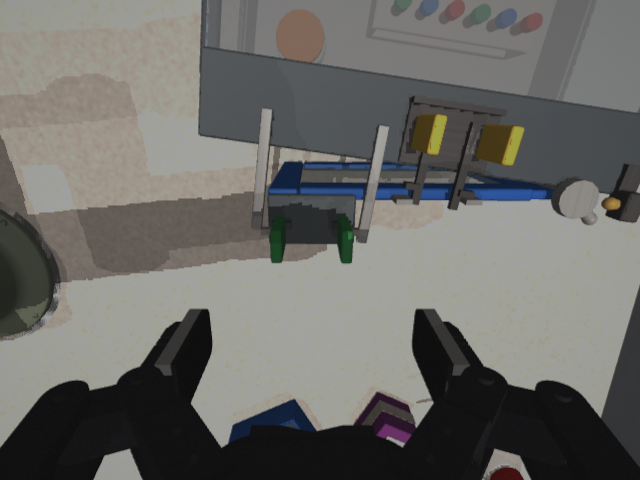

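```bash
python3 - <<'E'
from h import *
import pickle;m=pickle.load(open("m3.pkl","rb"))
P=lambda u,v:onz("wrist",(u,v),238,m)[:2]
gl,gr=P(276.2,246.8),P(346.5,246.8);g=(gl+gr)/2;d=gl-gr
print(gl,gr,np.linalg.norm(d),g,"th",np.arctan2(d[1],d[0])-np.pi/2)
def pt(top,th,a):
    u=lambda t:np.array([-np.sin(t),np.cos(t)]);f=lambda t:-np.array([np.cos(t),np.sin(t)])
    H=top-105*u(th)+31*f(th); return H,H+200*u(th+a)+26*f(th+a)
print(pt(np.array([583.6,171.5]),1.403,.01),pt(np.array([583.6,171.5]),1.403,.13))
E
```

```text
[456.71188085 106.28219377] [504.06001794 104.49836647] 47.38172776069872 [480.38594939 105.39028012] th 1.5331394272932588
(array([681.94798456, 123.39933542]), array([480.34709063, 129.15081922])) (array([681.94798456, 123.39933542]), array([481.10835325, 104.9753702 ]))
```

```bash
cat >> h.py <<'E'
H=np.array([681.4,123.8]);TH=1.403
def gp(a):
    t=TH+a;u=np.array([-np.sin(t),np.cos(t)]);f=-np.array([np.cos(t),np.sin(t)])
    return H+200*u+26*f,[np.pi,0,t]
def show(tag=""):
    s=bot.get_state();print(tag,round(s["t"],2),s["tcp_pos"].round(1),s["contact_force"].round(1),s["wrist_torque"].round(2),round(s["opening"],3),"yaw-th",round((s["orientation"][2]-TH),3))
E
python3 - <<'E'
from h import *
p,r=gp(.13);print(p)
bot.movel([*p,320],r)
print(bot.movel([*p,208],r,max_speed=100,threshold=12));show()
bot.grip(0.3,30);bot.dwell(.2);show("grip")
for n in("wrist",):cv2.imwrite(f"pics/{n}4.png",imaging.capture(n))
E
```

```text
[480.56036869 105.37603477]
False
 8.82 [481.  105.4 208.6] [ 0.5 -0.3  0.7] [0. 0. 0.] 0.996 yaw-th 0.13
grip 9.55 [480.3 105.2 209.2] [-3.6 -0.5 10.2] [-0.2   1.03 -0.07] 0.364 yaw-th 0.13
```

View pics/wrist4.png

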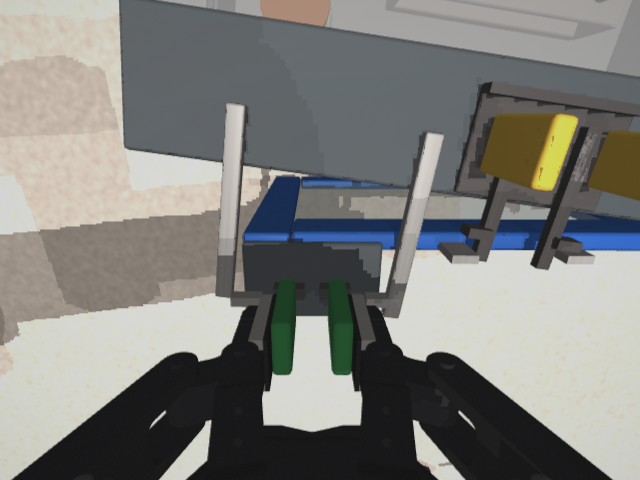

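The wrist view shows both green plates (285 and 340, 330) pushed in evenly to their stops between the pads, so I'll start the swing.

```bash
python3 - <<'E'
from h import *
for a in (.2,.28,.36,.44,.52):
    p,r=gp(a);print(bot.movel([*p,208],r,max_speed=60,threshold=30),end=' ');show(a)
bot.dwell(.1)
for n in("wrist",):cv2.imwrite(f"pics/{n}5.png",imaging.capture(n))
E
```

```text
False 0.2 9.98 [482.   91.  209.3] [-3.9 -1.   9.9] [-0.15  1.07 -0.02] 0.361 yaw-th 0.2
False 0.28 10.4 [485.2  75.1 209.3] [-4.3 -0.8 10.7] [-0.12  1.14  0.  ] 0.364 yaw-th 0.28
False 0.36 10.82 [489.6  59.6 209.3] [-4.9 -1.5 11.4] [-0.19  1.19  0.02] 0.368 yaw-th 0.36
False 0.44 11.23 [495.2  44.4 209.3] [-5.9 -0.2 11.3] [-0.3   1.18  0.01] 0.361 yaw-th 0.44
False 0.52 11.65 [501.9  29.8 209.2] [-6.  -0.9 11.3] [-0.26  1.24  0.01] 0.365 yaw-th 0.52
```

View pics/wrist5.png

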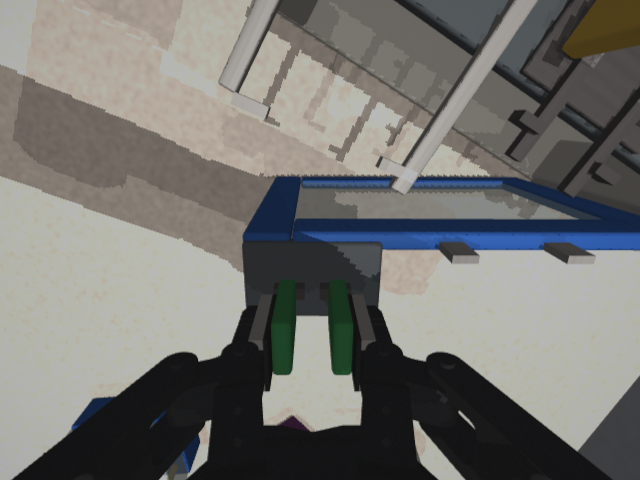

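The gate (rail at row 240) is clear of both keeper arms and still aligned in the pinched fingers, and the forces are small. I'll keep swinging.

```bash
python3 - <<'E'
from h import *
for a in np.linspace(.62,1.5,9):
    p,r=gp(a);print(bot.movel([*p,208],r,max_speed=60,threshold=30),end=' ');show(round(a,2))
bot.dwell(.5);show()
for n in("wrist","side"):cv2.imwrite(f"pics/{n}6.png",imaging.capture(n))
E
```

```text
False 0.62 12.28 [512.   12.3 209.2] [-6.  -2.1 11.2] [-0.26  1.25  0.  ] 0.367 yaw-th 0.62
False 0.73 12.8 [525.3  -5.8 209.3] [-6.8 -3.  10.8] [-0.31  1.27  0.21] 0.366 yaw-th 0.73
False 0.84 13.32 [540.4 -22.2 209.2] [-5.4 -3.1  8.8] [-0.47  1.12  0.19] 0.362 yaw-th 0.84
False 0.95 13.83 [557.4 -36.9 209.3] [-5.7 -4.1  9.6] [-0.56  0.98  0.34] 0.364 yaw-th 0.95
False 1.06 14.35 [575.8 -49.6 209.3] [-5.1 -2.5  9.4] [-0.6   1.04  0.35] 0.361 yaw-th 1.06
False 1.17 14.87 [595.1 -60.1 209.3] [-5.7 -2.7  8.7] [-0.57  1.04  0.33] 0.363 yaw-th 1.17
False 1.28 15.38 [615.7 -68.5 209.3] [-5.1 -3.7  8.2] [-0.63  1.04  0.34] 0.362 yaw-th 1.28
False 1.39 15.9 [637.1 -74.6 209.3] [-5.1 -3.2  8. ] [-0.57  1.    0.36] 0.364 yaw-th 1.39
False 1.5 16.42 [659.  -78.2 209.3] [-4.9 -2.8  7.2] [-0.62  0.94  0.37] 0.362 yaw-th 1.5
 16.92 [658.8 -78.2 209.3] [-4.7 -3.1  7.5] [-0.62  0.86  0.33] 0.368 yaw-th 1.5
```

View pics/wrist6.png

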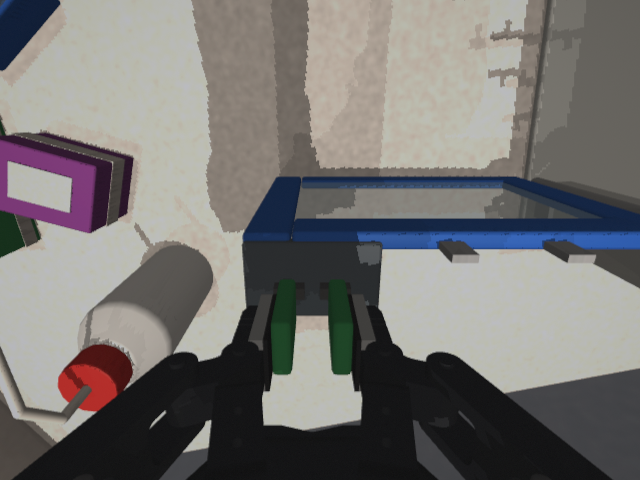

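View pics/side6.png

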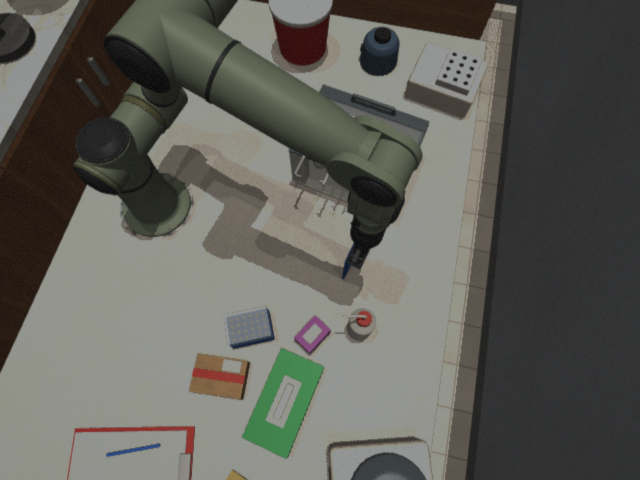

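The gate stands about square to the front at roughly 1.5 rad, still pinched with its catch aligned in the hand. Every bench item is at the same pixels as at the start; the bottle, for example, is still at (362, 322). Handing in.

```bash
python3 - <<'E'
from h import *
s=bot.get_state();print(abs(s["joint_velocities"]).max());show()
bot.sign_off()
E
```

```text
0.0019184327391834086
 17.02 [658.8 -78.2 209.4] [-5.  -3.4  6.3] [-0.57  0.92  0.33] 0.363 yaw-th 1.5
the job is handed in; nothing more can be done
```

The gate is open and held in the gripper at about 1.5 rad (86°), roughly square to the carrier's front. I handed the job in at about 17 s, and sign-off gives no verdict.

- **What I did:** I pinched the yellow roof catch, and the picture showed the gate sprung ajar. I then measured the green catch again, pinched it to its stops, and swung the gate about its hinge past the keeper and the click-stop.
- **Gate and arm:** The arm was at rest, with less than 10 N on the tool and the gripper still closed on the catch (opening 0.36). The gate angle comes from the gripper's yaw and the wrist picture, because the joint itself could not be read.
- **Bench items:** All five stood where they were at the start, judged by eye in the side picture.
- **Rack and jar:** The arm blocked the view of the inside of the carrier in the last pictures, so I did not check them at the end. They looked undisturbed in the earlier wrist pictures, and nothing went into the carrier.

No check failed. The measured position of the green catch agreed with the one predicted from the hinge to within 1 mm.

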